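# Start the valve plug in the bottom of its deep well

### The arm

A 7-joint arm with a two-finger parallel gripper is mounted at the origin on the work surface. World frame = base frame: x ahead of the robot, y to its left, z up, the work surface at z = 0. Lengths are in m, angles in degrees, forces in N, time in s.
With the tool pointing down it reaches from about 0.35 to 0.9 m from the base axis. Payload 19.9 kg.
Tool frame: the origin (TCP) lies midway between the tips of the shut fingers; the grasp point (between the pads) lies 19 mm behind it; z points along the fingers, y is the line along which they close (so a half turn about z gives the same grasp; the last joint's range is limited). The gripper opens to 85 mm and grips with 20 to 120 N. Pads are 22 mm wide; open, the fingers measure 114 mm over their backs; the gripper's body (76 mm by 85 mm) begins 54 mm behind the grasp point. The pads swing forward as they close: fully open they stand 13 mm farther back than shut.
Start: joints at [68.784, 23.915, -0.59, 92.452, 0.269, 63.638, -3.037], TCP at [0.202, -0.591, 0.207] pointing down, gripper open.
Joint ranges: [-161.28, 161.28], [-22.2, 115.67], [-73.04, 71.86], [3.21, 147.25], [-68.34, 248.33], [10.77, 114.83], [-161.83, 161.83]. Speed limits (degrees/s): [108.29, 108.29, 136.94, 136.94, 172.46, 172.46, 172.46].

### API

Orientations are given as [roll, pitch, yaw] about the fixed x, y, z axes, in that order (R = Rz(yaw) Ry(pitch) Rx(roll)).
In Python, from plant import ctrl gives the robot as it stands. The module is installed in compiled form; this text tells all that it offers.
- The arm moves only by the tool play_rows, never from a script. Its argument "deltas" is a list of rows, each an object with "twist": the turn, a rotation vector about the world's x, y, z in rad, a list of three; "dp": the shift along the world's x, y, z in mm, a list of three; "claw": the closure, from -1 (fully open) to 1 (shut), so that 0 is half open. A call has 1 to 12 rows; each row shifts and turns the commanded pose from where the row before left it; what a row does not reach is not made up. A row lasts 1/8 s, in which the tool goes at most 62.5 mm and 10.7 degrees, less where a joint would pass 70% of its speed; a pose out of reach is approached as far as the arm can. A call is refused whole if a number of a shift passes 62.5 or a number of a turn 0.188, either way. A call with a gripper value outside its range is refused whole. The fingers move at their own pace and stop on an object; "squeeze" is the grip in N (left out, the last holds). Time passes only in rows, so rows that do not move let the fingers close. It gives the time, the measured TCP pose, the force, the opening and the grip force at its end, in the units of the state.
- ctrl.state(): the state, without advancing time (a new reading comes with each control period).
- ctrl.camera(name): name is "side" or "top" or "wrist"; returns a dict with "frame" (420x560x3 uint8, red, green, blue), "range_z" (420x560 float32, m along the optical axis (not along the pixel's ray), 0 where there is no reading), "fx", "fy", "cx", "cy" (pixels), "origin" and "rotation" of the camera in the world; the wrist camera has in their place "T_tool_cam" (4x4, takes a point from camera to tool coordinates, whose origin is the TCP and whose axes are the flange's). Camera axes: x right, y up, looking along -z (the intrinsics and any distortion apply to the point x, -y, -z); pixel columns grow to the right and rows downward; lengths in m; the calibration is good to about 2 mm. A picture is of the moment at which its call begins: read the wrist's pose just before it.
- ctrl.close_job(): hands the job in; it is judged then, once.
The state is a dict: "time": time; "q": joint angles; "qvel": joint speeds; "effort": joint torques, N m; "position": TCP position; "orientation": TCP orientation; "ft_force": force on the tool from outside, world axes, zero at the start; "wrist_torque": the same for the moment, N m; "finger_gap": finger opening in m; "finger_force": force on a finger pad.
Only numpy, scipy, OpenCV 4.12 (cv2) and the standard library are available. Lean on these libraries where they do the work, as an engineer would, in place of code of your own. Each camera call takes 0.05 s, during which the arm holds its last target. There are 200 camera calls.

### The job

Take the hex-headed plug from the wooden stand, put it down the deep well of the valve block, press it gently against the spring and find the thread at the bottom by feel, then screw it in clockwise, straight and without forcing, until its flange is down on the block's top face, just snug, and the thread holds it there by itself. Let go of it, and leave everything else where it is.

Things in the scene. Friction and masses are not known exactly. Their poses are not given: they have to be found in the camera images.
- plug: loose steel valve plug, about 0.25 kg, the one with a hexagonal head among three plugs in the wooden stand. Origin: middle of its flange's underside; z up along the plug. Above the origin: flange 40 mm across, 5 mm thick, then a hexagon 28 mm across flats, 37 mm tall (top 42 mm above the origin); one pair of flats faces body +y and -y. Below: shank 16 mm across, ending in a nose
- plug_lugs (a point): point on the plug's axis 82 mm below its origin, level with its thread: three lugs 3.2 mm thick, 120 degrees apart, 24.2 mm across in all. The thread is three-start, right-hand: turned clockwise seen from above, the plug goes down 18 mm a turn (2.9 mm a radian); it has about 1 mm of play up and down and is self-locking, so the plug stays where it is left once engaged
- plug_tip (a point): end of the plug's nose (11 mm across), on its axis 92 mm below its origin; axes as the plug's
- block: fixed aluminium valve block, 120 (its x) by 110 (its y) by 120 mm tall; origin: middle of its underside, z up. In the middle of its top is a round upright well 31 mm across
- well_mouth (a point): middle of the well's mouth, level with the block's top face, 120 mm above the table; axes as the block's. The plug is home when its origin is here. A brass valve on a spring in the well meets the plug's nose when the flange is still about 15 mm above the face; it pushes up with 4 N there and 8 N with the plug home, and lifts a plug that the thread does not hold
- thread_mouth (a point): mouth of the steel thread insert low in the well, 65 mm below the top face; a 3 mm lead-in narrows to 26.6 mm across. Its three ridges begin 75 mm below the face; which way round is not given. Pressed without turning, the lugs land on them with the flange 3.5 to 10 mm up; pressed lightly and turned clockwise, the plug runs down. A lug caught on a ridge's end binds: turn back until it drops
- rack: fixed plywood stand for three plugs, 90 (its x) by 230 (its y) by 110 mm tall; origin: middle of its underside. Its top board has three 29 mm holes in a row along y, at -70, 0 and 70 mm; the plugs hang in them by their flanges, in any order
- round_plug: another steel plug in the stand, with a round head 34 mm across and 30 mm tall on the same flange; not wanted. Origin: middle of the flange's underside
- square_plug: another steel plug in the stand, with a small square head 19 mm across and 24 mm tall on the same flange; not wanted. Origin: middle of the flange's underside
- bearing: a loose ball bearing 62 mm across, 16 mm tall, lying flat on the table; origin: middle of its underside
- oil_can: a closed grey can 66 mm across and 170 mm tall, standing on the table; origin: middle of its underside
- wrench: an open-ended wrench lying on the table along its x; origin under its middle
- screwdriver: a screwdriver lying on the table along its x; origin under its middle
- carton: a small closed cardboard carton, 70 by 100 by 60 mm tall; origin: middle of its underside

How it is judged (in metres and radians):
On the way, in this order (a step that is already met when the one before it is completed fails the run):
1. the plug is lifted clear of the stand (height (world z) of plug_tip above 0.115 m), for 0.1 s.
2. the plug is down the well, upright, its nose pressing the valve's spring (flange less than 12 mm above the face) (z of plug in the frame of well_mouth below 0.012 m and horizontal distance between plug and well_mouth below 0.006 m and angle between plug's own z axis and vertical below 0.12 rad), for 0.1 s.
At the end, for the whole second after the job is handed in: the plug, let go and at rest, is screwed home: its flange less than 2.5 mm above the block's top face, its axis within 3 mm of the well's and within 0.05 rad of upright, held down by the thread against the spring (z of plug in the frame of well_mouth below 0.0025 m and horizontal distance between plug and well_mouth below 0.003 m and angle between plug's own z axis and vertical below 0.05 rad and linear speed of plug below 0.01 m/s and contact force between the fingers and plug below 0.1 N); the robot touches nothing.
It fails at once if the plug forced: pressed on the block or its thread with more than 30 N while its flange is still over 1.5 mm from the face (contact force between plug and block above 30 N and z of plug in the frame of well_mouth above 0.0015 m).
It fails at once if the plug overtightened: more than 100 N between it and the block (contact force between plug and block above 100 N).
It fails at once if the plug leaning more than 0.15 rad with its lugs at the thread (cross-threaded) (z of plug_tip in the frame of well_mouth below -0.075 m and horizontal distance between plug_tip and well_mouth below 0.02 m and angle between plug's own z axis and vertical above 0.15 rad).
It fails at once if one of the other things pushed more than 20 mm from its place (distance of any of round_plug, square_plug, bearing, oil_can, wrench, screwdriver, carton from where it was at the start of the episode above 0.02 m).
It also fails if it takes over 72 s, if anything falls off the work surface, if the arm or the gripper's body presses on something with over 40 N, if the wrist force passes 120 N, or if a joint passes its speed limit or range.

## Working session

There is one attempt and no reset: what is moved stays moved. The work goes in short steps, Python scripts to look and compute and a tool call to move; the robot and the scene stay as the last step left them, time stands still between calls to the robot, and variables do not carry over. Pictures are saved under pics/ and viewed, at most 10 in all, crops included, and the job is handed in when it is done.

Besides the shell and the picture viewer there is one more tool, called after ">>>" as name(argument=value, ...) on one line, values as JSON. play_rows: Moves the arm, as the interface text tells. Its arguments: {"type":"object","properties":{"deltas":{"type":"array"},"squeeze":{"type":"number"}},"required":["deltas"]}

```bash
mkdir -p pics; cat > h.py <<'E'
import numpy as np,cv2
from plant import ctrl
from scipy.spatial.transform import Rotation as R
def cam(n):
    s=ctrl.state(); c=ctrl.camera(n)
    if n=="wrist":
        T=np.eye(4);T[:3,:3]=R.from_euler('xyz',s['orientation'],degrees=True).as_matrix();T[:3,3]=s['position']
        M=T@c['T_tool_cam']
    else:
        M=np.eye(4);r=np.array(c['rotation'])
        M[:3,:3]=r if r.shape==(3,3) else R.from_euler('xyz',r,degrees=True).as_matrix();M[:3,3]=c['origin']
    return c,M
def cloud(c,M):
    z=c['range_z'];v,u=np.mgrid[0:420,0:560]
    P=np.stack([(u-c['cx'])/c['fx']*z,-(v-c['cy'])/c['fy']*z,-z],-1)
    W=P@M[:3,:3].T+M[:3,3];W[z==0]=np.nan
    return W
def save(c,n): cv2.imwrite('pics/'+n,c['frame'][...,::-1])
E
python3 - <<'E'
from h import *
print(ctrl.state())
for n in("top","side"):
    c,M=cam(n);save(c,n+"1.png");np.savez(n+"1.npz",W=cloud(c,M),f=c['frame'])
    print(n,{k:v for k,v in c.items() if k not in('frame','range_z')})
a=np.hstack([cv2.imread('pics/top1.png')]);
E
```

```text
{'time': 0.0, 'q': array([68.78350988, 23.94828241, -0.58902348, 92.48501678,  0.26830248,
       63.63859034, -3.03577453]), 'qvel': array([-0.02105325, -0.00113812,  0.01859725, -0.00070709, -0.05101268,
        0.06739973, -0.0334887 ]), 'effort': array([ 3.11799295e-04, -8.64443278e+01,  6.79101627e-01, -4.34904563e+01,
        1.90500735e-02,  7.51164596e-03,  5.97527787e-05]), 'position': array([ 0.20167392, -0.59117005,  0.20616146]), 'orientation': array([-1.79929642e+02,  4.89987047e-03,  1.88384681e+01]), 'ft_force': array([ 1.07824546,  0.35757334, -0.1215822 ]), 'wrist_torque': array([-0.02536507,  0.0114793 ,  0.01671986]), 'finger_force': 0.0, 'finger_gap': 0.08519816313344605}
top {'fx': 510.7630791825445, 'fy': 510.7630791825445, 'cx': 268.7383927439582, 'cy': 206.88738499551246, 'origin': array([5.32130439e-01, 6.36151865e-04, 1.51705279e+00]), 'rotation': array([  2.89187229,  -0.88366025, -88.64132461])}
side {'fx': 436.8383197857934, 'fy': 436.8383197857934, 'cx': 274.88429030060905, 'cy': 199.80788435115832, 'origin': array([ 0.34465859, -0.72731967,  0.72329715]), 'rotation': array([ 49.79310245,  -0.42765305, -19.82008228])}
```

View pics/top1.png

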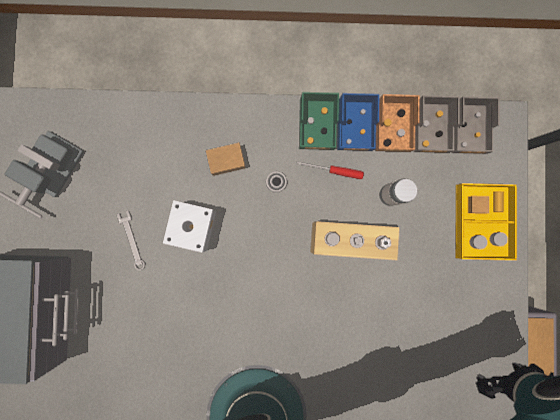

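View pics/side1.png

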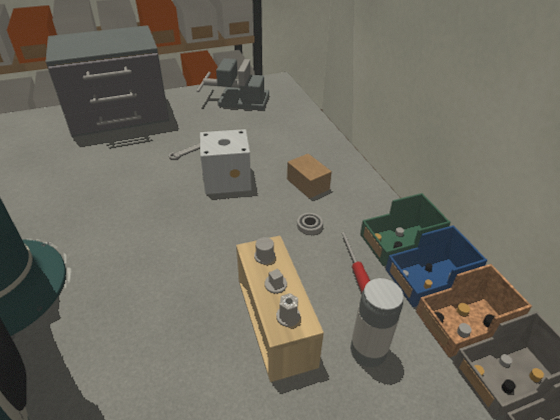

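Top: block well at (188,226); the stand's plugs at (333,239), (358,240), (384,242). In the side view the nearest, tallest one (288,308) looks like the hex. Measuring with depth.

```bash
python3 - <<'E'
from h import *
for n in("top","side"):
    W=np.load(n+"1.npz")['W'];z=W[...,2]
    x,y=W[...,0],W[...,1]
    print(n,'table',np.nanmedian(z[np.abs(z)<.02]))
    # rack region
    m=(x>.3)&(x<.6)&(y<-.05)&(y>-.5)&(z>.1)&(z<.117)
    def rect(m):
        p=W[m][:,:2].astype(np.float32);r=cv2.minAreaRect(p*1000);return r,np.median(W[m][:,2]),m.sum()
    mr=m.astype(np.uint8);k,l,s,_=cv2.connectedComponentsWithStats(mr)
    for i in range(1,k):
        if s[i,4]>300: print('rack',rect(l==i))
    m=(x>.3)&(x<.65)&(y>.1)&(y<.4)&(z>.112)&(z<.128)
    k,l,s,_=cv2.connectedComponentsWithStats(m.astype(np.uint8))
    for i in range(1,k):
        if s[i,4]>300: print('block',rect(l==i))
    m=(x>.3)&(x<.6)&(y<-.05)&(y>-.32)&(z>.125)&(z<.17)
    k,l,s,_=cv2.connectedComponentsWithStats(m.astype(np.uint8))
    for i in range(1,k):
        if s[i,4]>10:
            q=W[l==i];t=np.percentile(q[:,2],95);q2=q[q[:,2]>t-.006];print('head',s[i],t,np.median(q2,0),np.ptp(q2,axis=0))
c=cv2.imread('pics/top1.png')[205:275,300:410];cc=cv2.resize(c,None,fx=5,fy=5,interpolation=cv2.INTER_CUBIC)
c=cv2.imread('pics/side1.png')[230:350,230:330];c2=cv2.resize(c,(292,350),interpolation=cv2.INTER_CUBIC)
cv2.imwrite('pics/crop.png',np.hstack([cc[:,50:],c2]))
E
```

```text
top table 0.00044133539904978036
rack (((518.281982421875, -262.7058410644531), (231.3581085205078, 89.96227264404297), 87.30604553222656), np.float64(0.11016909119436347), np.int64(2346))
block (((546.9462890625, 201.9307098388672), (110.49636840820312, 119.86128234863281), 78.15777587890625), np.float64(0.12043084685677152), np.int64(1688))
head [326 233  13  12 131] 0.14979016442389648 [ 0.52234988 -0.19092115  0.14570977] [0.02974138 0.03007998 0.00803138]
head [354 237   9   8  57] 0.14396916022935602 [ 0.51859109 -0.26099416  0.14113405] [0.0164669  0.02208235 0.00894667]
head [378 239   3   7  20] 0.15596222420728006 [ 0.51487953 -0.31818185  0.15423872] [0.0160575 0.0016153 0.0064704]
side table 0.0003021013428320396
rack (((516.9761962890625, -263.4623718261719), (233.18199157714844, 90.7679443359375), 87.33519744873047), np.float64(0.11006128610466537), np.int64(4589))
block (((545.8421630859375, 200.42279052734375), (116.00653076171875, 119.72594451904297), 77.42193603515625), np.float64(0.12008932114889215), np.int64(1224))
head [255 237  18  21 315] 0.14635445195377106 [ 0.51925275 -0.19581149  0.14501217] [0.03307729 0.03378826 0.00762408]
head [268 268  15  17 166] 0.1402981747314972 [ 0.51609632 -0.26537447  0.13879068] [0.02086867 0.02065832 0.00719282]
```

View pics/crop.png

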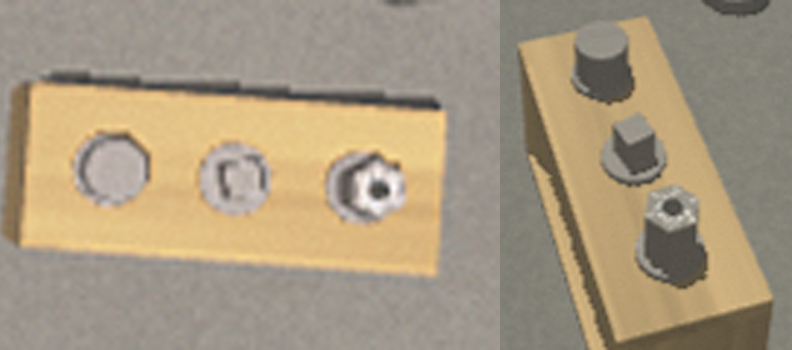

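The hex plug is in the y≈-0.33 hole (crop: hex top at ~(380,188) left half, (672,208) right half). Moving above it for a wrist look.

>>> play_rows(deltas=[{"twist": [0, 0, 0], "dp": [0, 0, 40], "claw": -1}, {"twist": [0, 0, 0], "dp": [20, 15, 40], "claw": -1}, {"twist": [0, 0, 0], "dp": [36, 30, 25], "claw": -1}, {"twist": [0, 0, 0], "dp": [36, 30, 0], "claw": -1}, {"twist": [0, 0, 0], "dp": [36, 30, 0], "claw": -1}, {"twist": [0, 0, 0], "dp": [36, 30, 0], "claw": -1}, {"twist": [0, 0, 0], "dp": [36, 30, 0], "claw": -1}, {"twist": [0, 0, 0], "dp": [36, 30, 0], "claw": -1}, {"twist": [0, 0, 0], "dp": [36, 30, 0], "claw": -1}, {"twist": [0, 0, 0], "dp": [30, 30, 0], "claw": -1}, {"twist": [0, 0, 0], "dp": [10, 5, 0], "claw": -1}, {"twist": [0, 0, 0], "dp": [0, 0, 0], "claw": -1}])

```text
time: 1.6
position: [0.5139, -0.3315, 0.3113]
orientation: [-180.0, 0.0, 18.9]
ft_force: [-0.8, -1.8, -0.0]
finger_gap: 0.0857
finger_force: 0.0
```

```bash
python3 - <<'E'
from h import *
s=ctrl.state();print(s['q'],s['position'],s['orientation'],s['time'])
c,M=cam("wrist");save(c,"w1.png");np.savez("w1.npz",W=cloud(c,M),f=c['frame'],M=M)
print(c['T_tool_cam'],c['fx'],c['cx'],c['cy'],[k for k in c])
E
```

```text
[ 38.99071247  18.71935596 -11.82948443  86.43349348   3.90129062
  75.29275733 -44.34945661] [ 0.51387131 -0.33150962  0.31134944] [-1.79970025e+02  2.96748405e-02  1.88745415e+01] 1.6
[[-2.68318175e-04  9.64942150e-01  2.62462523e-01  6.57851449e-02]
 [ 9.99999900e-01  1.65321918e-04  4.14505129e-04 -1.50224758e-03]
 [ 3.56582662e-04  2.62462608e-01 -9.64942098e-01 -1.66990381e-01]
 [ 0.00000000e+00  0.00000000e+00  0.00000000e+00  1.00000000e+00]] 372.52876951907297 276.3957070140774 205.083793386158 ['frame', 'range_z', 'fx', 'fy', 'cx', 'cy', 'T_tool_cam']
```

View pics/w1.png

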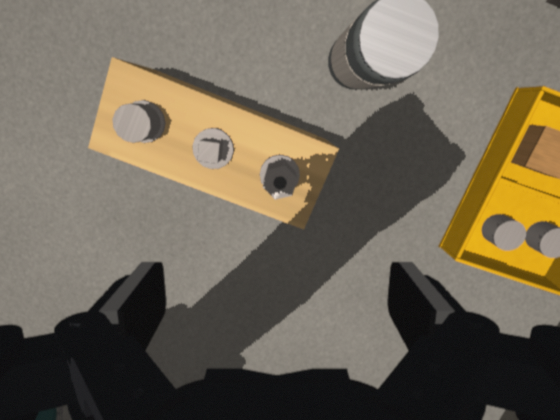

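Wrist view: hex head around (280,180), in the arm's shadow. Rectify the z=0.152 plane to measure its yaw.

```bash
cat >> h.py <<'E'
def ortho(c,M,x0,y0,z,half=.03,n=400):
    # image col -> world x, row -> world -y
    g=np.linspace(-half,half,n);X,Y=np.meshgrid(x0+g,y0-g)
    P=np.stack([X,Y,np.full_like(X,z)],-1)-M[:3,3];P=P@M[:3,:3]
    u=c['fx']*P[...,0]/-P[...,2]+c['cx'];v=c['fy']*-P[...,1]/-P[...,2]+c['cy']
    return cv2.remap(c['frame'],u.astype(np.float32),v.astype(np.float32),cv2.INTER_CUBIC)
E
python3 - <<'E'
from h import *
d=np.load('w1.npz');W=d['W']
x,y,z=W[...,0],W[...,1],W[...,2]
m=(abs(x-.515)<.03)&(abs(y+.3325)<.03)
for a,b in((.112,.118),(.12,.145),(.146,.160)):
    q=W[m&(z>a)&(z<b)];print(len(q),np.median(q,0) if len(q) else'',q.min(0)if len(q) else'',q.max(0)if len(q) else'')
q=W[(z>.146)&(z<.16)&m]
print(cv2.minEnclosingCircle((q[:,:2]*1000).astype(np.float32)))
# other flange centers
for n,h,yy in(("sq",.139,-.263),("rd",.145,-.193)):
    q=W[(abs(x-.518)<.025)&(abs(y-yy)<.025)&(z>h-.004)&(z<h+.006)];print(n,np.median(q,0),q.min(0),q.max(0))
c,M=cam("wrist")
im=ortho(c,M,.515,-.3325,.152)
f=lambda i:np.clip(i.astype(float)*2.2,0,255).astype(np.uint8)
c2,M2=cam("top");i2=ortho(c2,M2,.515,-.3325,.152)
cv2.imwrite('pics/o1.png',np.hstack([f(im),i2])[...,::-1])
E
```

```text
357 [ 0.52308161 -0.32631445  0.11502469] [ 0.48945923 -0.360871    0.11208336] [ 0.53506145 -0.30334882  0.11790971]
119 [ 0.52359329 -0.32907233  0.13265483] [ 0.50380864 -0.3470065   0.12007347] [ 0.52811906 -0.31917648  0.14475801]
857 [ 0.51256522 -0.33327363  0.15207364] [ 0.49621771 -0.34766331  0.14600434] [ 0.52823109 -0.31913579  0.15461989]
((512.224365234375, -333.6273193359375), 16.024667739868164)
sq [ 0.51562743 -0.26376813  0.13900675] [ 0.50469336 -0.27450128  0.13544779] [ 0.52644953 -0.25297339  0.14117862]
rd [ 0.51921462 -0.1943326   0.14499112] [ 0.50199145 -0.21057252  0.1411285 ] [ 0.53538169 -0.17753001  0.14730551]
```

View pics/o1.png

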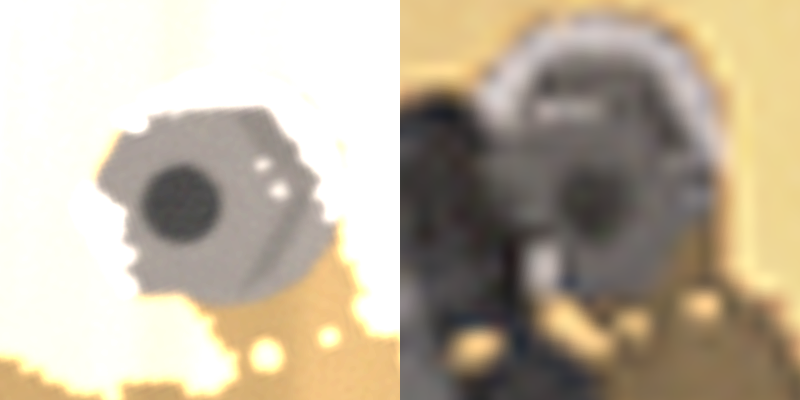

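```bash
python3 - <<'E'
from h import *
d=np.load('w1.npz');W=d['W']
x,y,z=W[...,0],W[...,1],W[...,2]
m=(abs(x-.515)<.03)&(abs(y+.3325)<.03)&(z>.1495)&(z<.1555)
q=W[m][:,:2]*1000
best=[]
for a in range(0,60):
    e=[];w=0;cs=[]
    for k in range(3):
        t=np.radians(a+60*k);n=[np.cos(t),np.sin(t)];p=q@n
        lo,hi=np.percentile(p,[.7,99.3]);w+=hi-lo;cs.append((lo+hi)/2);e.append(hi-lo)
    N=np.array([[np.cos(np.radians(a+60*k)),np.sin(np.radians(a+60*k))] for k in range(3)])
    best.append((w/3,a,np.round(e,1),np.linalg.lstsq(N,np.array(cs),rcond=None)[0]))
best.sort(key=lambda b:b[0])
for b in best[:8]:print(b)
E
```

```text
(np.float64(27.52313369163276), 36, array([27.6, 27.4, 27.6]), array([ 512.21992229, -333.39644991]))
(np.float64(27.542738570647003), 34, array([27.6, 27.5, 27.5]), array([ 512.21657718, -333.41736179]))
(np.float64(27.546029658255474), 32, array([27.7, 27.4, 27.5]), array([ 512.1967642 , -333.39400004]))
(np.float64(27.546655048593834), 31, array([27.7, 27.5, 27.5]), array([ 512.20429335, -333.41251364]))
(np.float64(27.575678547044067), 35, array([27.7, 27.5, 27.6]), array([ 512.21371284, -333.41256336]))
(np.float64(27.579990218052597), 29, array([27.8, 27.4, 27.5]), array([ 512.19983464, -333.41890241]))
(np.float64(27.58000925768285), 30, array([27.7, 27.4, 27.6]), array([ 512.18232775, -333.40510033]))
(np.float64(27.584694523013884), 33, array([27.7, 27.5, 27.5]), array([ 512.17723039, -333.43907047]))
```

>>> play_rows(deltas=[{"twist": [0, 0, 0.18], "dp": [-1.5, -2, -10], "claw": -1}, {"twist": [0, 0, 0.18], "dp": [0, 0, -10], "claw": -1}, {"twist": [0, 0, 0.18], "dp": [0, 0, -10], "claw": -1}, {"twist": [0, 0, 0.18], "dp": [0, 0, -10], "claw": -1}, {"twist": [0, 0, 0.18], "dp": [0, 0, -10], "claw": -1}, {"twist": [0, 0, 0.18], "dp": [0, 0, -10], "claw": -1}, {"twist": [0, 0, 0.18], "dp": [0, 0, -10], "claw": -1}, {"twist": [0, 0, 0.18], "dp": [0, 0, -10], "claw": -1}, {"twist": [0, 0, 0.18], "dp": [0, 0, -10], "claw": -1}, {"twist": [0, 0, 0.18], "dp": [0, 0, -10], "claw": -1}, {"twist": [0, 0, 0.02], "dp": [0, 0, 0], "claw": -0.5}, {"twist": [0, 0, 0], "dp": [0, 0, 0], "claw": -0.3}])

```text
time: 3.25
position: [0.512, -0.3341, 0.2122]
orientation: [-180.0, 0.0, 122.9]
ft_force: [-0.0, -0.3, -0.3]
finger_gap: 0.0557
finger_force: 0.0
```

```bash
cat >> h.py <<'E'
def hexfit(W,x0,y0,z0,z1):
    x,y,z=W[...,0],W[...,1],W[...,2]
    m=(abs(x-x0)<.025)&(abs(y-y0)<.025)&(z>z0)&(z<z1)
    q=W[m][:,:2]*1000;best=[]
    for a in range(0,60):
        t=np.radians(a+60*np.arange(3));N=np.stack([np.cos(t),np.sin(t)],1);p=q@N.T
        lo,hi=np.percentile(p,[.7,99.3],axis=0)
        best.append(((hi-lo).mean(),a,np.round(hi-lo,1),np.linalg.lstsq(N,(lo+hi)/2,rcond=None)[0]))
    best.sort(key=lambda b:b[0]);return len(q),np.median(W[m][:,2]),best[:4]
E
python3 - <<'E'
from h import *
c,M=cam("wrist");W=cloud(c,M)
print(hexfit(W,.5125,-.3334,.1485,.1565)); print(ctrl.state()['q'])
E
```

```text
(1666, np.float64(0.15201116319219543), [(np.float64(27.653321657266048), 33, array([27.5, 27.8, 27.7]), array([ 512.27517429, -333.32509744])), (np.float64(27.661194577032433), 34, array([27.5, 27.7, 27.8]), array([ 512.28547416, -333.32916513])), (np.float64(27.698046674148486), 32, array([27.6, 27.8, 27.7]), array([ 512.32518791, -333.29925329])), (np.float64(27.734083318259792), 31, array([27.7, 27.8, 27.7]), array([ 512.31729511, -333.27371484]))])
[ 52.09349483  24.75018814 -29.04342681  93.39796022  12.9639747
  65.18532297  52.70720661]
```

>>> play_rows(deltas=[{"twist": [0, 0, 0], "dp": [0.3, 0.8, -24], "claw": -0.3}, {"twist": [0, 0, 0], "dp": [0, 0, -24], "claw": -0.3}, {"twist": [0, 0, 0], "dp": [0, 0, -20], "claw": -0.3}, {"twist": [0, 0, 0], "dp": [0, 0, -16], "claw": -0.3}, {"twist": [0, 0, 0], "dp": [0, 0, -10], "claw": -0.3}, {"twist": [0, 0, 0], "dp": [0, 0, 0], "claw": -0.3}, {"twist": [0, 0, 0], "dp": [0, 0, 0], "claw": 0.1}, {"twist": [0, 0, 0], "dp": [0, 0, 0], "claw": 0.4}, {"twist": [0, 0, 0], "dp": [0, 0, 0], "claw": 1}, {"twist": [0, 0, 0], "dp": [0, 0, 0], "claw": 1}, {"twist": [0, 0, 0], "dp": [0, 0, 0], "claw": 1}], squeeze=50)

```text
time: 4.68
position: [0.513, -0.333, 0.1187]
orientation: [180.0, 0.1, 123.1]
ft_force: [-1.9, 0.1, 5.2]
finger_gap: 0.0265
finger_force: 50.0
```

>>> play_rows(deltas=[{"twist": [0, 0, 0], "dp": [0, 0, 10], "claw": 1}, {"twist": [0, 0, 0], "dp": [0, 0, 20], "claw": 1}, {"twist": [0, 0, 0], "dp": [0, 0, 25], "claw": 1}, {"twist": [0, 0, 0], "dp": [0, 0, 25], "claw": 1}, {"twist": [0, 0, 0], "dp": [0, 0, 25], "claw": 1}, {"twist": [0, 0, 0], "dp": [0, 0, 20], "claw": 1}, {"twist": [0, 0, 0], "dp": [0, 0, 15], "claw": 1}, {"twist": [0, 0, 0], "dp": [0, 0, 0], "claw": 1}], squeeze=60)

```text
time: 5.68
position: [0.513, -0.3328, 0.2592]
orientation: [180.0, 0.1, 123.1]
ft_force: [-1.5, -0.5, -2.0]
finger_gap: 0.0262
finger_force: 59.6
```

>>> play_rows(deltas=[{"twist": [0, 0, 0.06], "dp": [1, 15, 0], "claw": 1}, {"twist": [0, 0, 0.13], "dp": [2, 28, 0], "claw": 1}, {"twist": [0, 0, 0.15], "dp": [2, 34, 0], "claw": 1}, {"twist": [0, 0, 0.15], "dp": [2, 34, 0], "claw": 1}, {"twist": [0, 0, 0.15], "dp": [2, 34, 0], "claw": 1}, {"twist": [0, 0, 0.15], "dp": [2, 34, 0], "claw": 1}, {"twist": [0, 0, 0.15], "dp": [2, 34, 0], "claw": 1}, {"twist": [0, 0, 0.15], "dp": [2, 34, 0], "claw": 1}, {"twist": [0, 0, 0.15], "dp": [2, 34, 0], "claw": 1}, {"twist": [0, 0, 0.15], "dp": [2, 34, 0], "claw": 1}, {"twist": [0, 0, 0.13], "dp": [2, 34, 0], "claw": 1}, {"twist": [0, 0, 0.1], "dp": [2, 20, 0], "claw": 1}])

```text
time: 7.18
position: [0.5346, 0.039, 0.2572]
orientation: [180.0, -0.0, -143.5]
ft_force: [-0.5, -1.1, -2.5]
finger_gap: 0.0257
finger_force: 59.5
```

```bash
python3 - <<'E'
from h import *
s=ctrl.state();print(s['q'],s['position'],s['orientation'],s['time'],s['ft_force'])
c,M=cam("wrist");save(c,"w2.png");np.savez("w2.npz",W=cloud(c,M),f=c['frame'],M=M)
E
```

```text
[ 37.84477422  19.83419307 -55.85191204 100.30772041  17.45060695
  69.20247911 103.71104035] [0.53459553 0.03902297 0.25720602] [ 1.79959766e+02 -3.05638914e-02 -1.43546015e+02] 7.175 [-0.47007883 -1.08285264 -2.47563929]
```

View pics/w2.png

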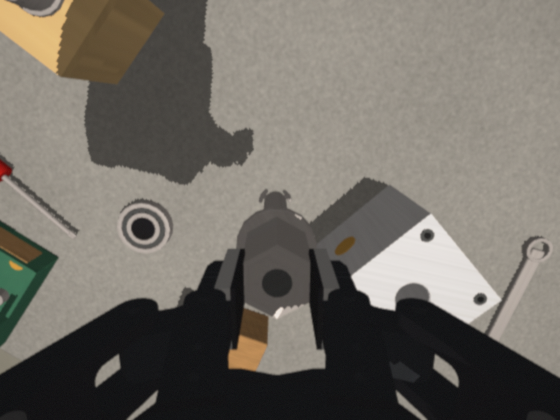

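The plug is held upright and centered (head ~(277,260)); the block's at (420,270), half hidden. Going to a spot where the wrist camera sees the well unobstructed.

>>> play_rows(deltas=[{"twist": [0, 0, 0], "dp": [9, 20, 0], "claw": 1}, {"twist": [0, 0, 0], "dp": [11, 30, 0], "claw": 1}, {"twist": [0, 0, 0], "dp": [11, 30, 0], "claw": 1}, {"twist": [0, 0, 0], "dp": [11, 30, 0], "claw": 1}, {"twist": [0, 0, 0], "dp": [11, 30, 0], "claw": 1}, {"twist": [0, 0, 0], "dp": [11, 30, 0], "claw": 1}, {"twist": [0, 0, 0], "dp": [7, 25, 0], "claw": 1}, {"twist": [0, 0, 0], "dp": [4, 15, 0], "claw": 1}, {"twist": [0, 0, 0], "dp": [0, 0, 0], "claw": 1}, {"twist": [0, 0, 0], "dp": [0, 0, 0], "claw": 1}])

```text
time: 8.48
position: [0.6105, 0.2454, 0.2576]
orientation: [-180.0, -0.0, -144.1]
ft_force: [-0.5, -0.3, -3.1]
finger_gap: 0.0259
finger_force: 59.6
```

```bash
cat > meas.py <<'E'
from h import *
s=ctrl.state();print(s['q'].round(1),s['position'],s['orientation'],s['time'])
c,M=cam("wrist");save(c,"w3.png");W=cloud(c,M);np.savez("w3.npz",W=W,f=c['frame'],M=M)
x,y,z=W[...,0],W[...,1],W[...,2]
m=(abs(x-.546)<.1)&(abs(y-.2)<.1)&(z>.113)&(z<.127)
print('rect',cv2.minAreaRect((W[m][:,:2]*1000).astype(np.float32)),np.median(z[m]))
mm=m.astype(np.uint8);inv=1-mm
# points of top face bordering the well: nearest ring around centre
P=W[m][:,:2]*1000;c0=np.array([545.,200.])
from scipy.optimize import least_squares
for _ in range(4):
    d=P-c0;r=np.hypot(*d.T);t=np.degrees(np.arctan2(d[:,1],d[:,0]))//10
    E=np.array([P[t==k][np.argmin(r[t==k])] for k in np.unique(t) if r[t==k].min()<24])
    f=least_squares(lambda p:np.hypot(E[:,0]-p[0],E[:,1]-p[1])-p[2],[*c0,15.5],loss='soft_l1');c0=f.x[:2]
print('well',f.x,len(E),np.abs(f.fun).max())
R_=M[:3,:3];T=s['position']
print('hex in hand',hexfit(W,T[0],T[1],T[2]+.03,T[2]+.04))
q=W[(abs(x-T[0])<.03)&(abs(y-T[1])<.03)&(z>T[2]-.01)&(z<T[2]+.06)];print(np.percentile(q[:,2],[1,50,90,97]) - T[2])
E
python3 meas.py
```

```text
[  9.4  33.8 -51.9  82.6  26.7  76.6  82. ] [0.61054934 0.24538151 0.25759589] [-1.79974816e+02 -2.52350634e-02 -1.44079253e+02] 8.475
rect ((544.3770751953125, 201.76463317871094), (110.41343688964844, 120.79541015625), 78.17709350585938) 0.11997526802915484
well [544.60588648 201.77647105  15.42914641] 36 0.3231094404653039
hex in hand (4756, np.float64(0.2909649242261961), [(np.float64(38.2369761219576), 42, array([29.5, 45. , 40.1]), array([608.09139142, 246.3568944 ])), (np.float64(38.24964602778825), 32, array([29.5, 41. , 44.3]), array([608.60972427, 245.64081522])), (np.float64(38.26237466168656), 33, array([29.5, 41.4, 43.9]), array([608.5600688 , 245.70516587])), (np.float64(38.28108597977033), 41, array([29.6, 44.7, 40.6]), array([608.1485947, 246.3014433]))])
[-0.00552158  0.03325235  0.05110444  0.05710297]
```

View pics/w3.png

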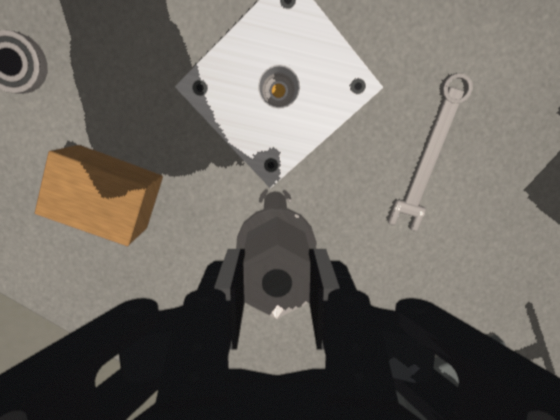

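Well clean at (278,87) px, fitted at (544.5, 201.8) mm with radius 15.4. Now check the plug in the tool frame.

```bash
python3 - <<'E'
from h import *
d=np.load('w3.npz');W=d['W'];s=ctrl.state()
Rm=R.from_euler('xyz',s['orientation'],degrees=True).as_matrix()
P=(W-s['position'])@Rm*1000
v=P[np.isfinite(P).all(-1)]
t=v[(abs(v[:,1])<11)&(abs(v[:,0])<25)]
hist,e=np.histogram(t[:,2],np.arange(-60,110,4));print([(int(a),int(b)) for a,b in zip(e,hist) if b])
zt=t[(t[:,2]<-28)&(t[:,2]>-40)]
k=zt[zt[:,2]<np.percentile(zt[:,2],50)+2]
print('top z',np.percentile(zt[:,2],[5,50]),'x ext',np.percentile(k[:,0],[.5,99.5]),'y',np.percentile(k[:,1],[1,99]))
for a,b in((-25,-10),(-5,5),(5,15),(20,40),(40,60),(60,72),(72,84),(84,110)):
    q=v[(v[:,2]>a)&(v[:,2]<b)&(abs(v[:,1])<25)&(abs(v[:,0])<35)]
    if len(q):print(a,b,len(q),np.percentile(q[:,0],[1,99]),np.percentile(q[:,1],[1,99]),q[:,2].max())
E
```

```text
[(-52, 1), (-48, 1), (-44, 3), (-40, 1), (-36, 3300), (-32, 278), (-28, 175), (-24, 179), (-20, 165), (-16, 143), (-12, 139), (-8, 124), (-4, 123), (0, 422), (4, 310), (8, 6), (48, 3), (52, 21), (56, 34), (60, 33), (64, 33), (68, 34), (72, 31), (76, 32), (80, 29), (84, 36), (88, 137), (92, 3)]
top z [-34.25756993 -33.16842536] x ext [-16.62036852  13.7017286 ] y [-10.67983385  10.70521532]
-25 -10 734 [ 6.31335407 14.34773022] [-11.58162294  15.23507129] -10.057699734570223
-5 5 1409 [-1.64921896 17.5969808 ] [-17.32067434  20.34321442] 4.975397069497189
5 15 154 [-0.48510346 18.02850105] [-17.0903976   18.75172743] 9.607469618032734
40 60 58 [3.4470165  6.38899157] [-4.93933106  6.29319377] 59.87062974411767
60 72 100 [1.36152428 6.28436914] [-6.17602248  8.2172934 ] 71.92391710482215
72 84 92 [0.69383388 6.43164085] [-6.59724036  8.38583781] 83.9486248536292
84 110 186 [-0.88830379  7.49762883] [-10.461716    12.33573263] 92.69690053848082
```

>>> play_rows(deltas=[{"twist": [0, 0, 0], "dp": [-15, -10, 0], "claw": 1}, {"twist": [0, 0, 0], "dp": [-22, -15, 0], "claw": 1}, {"twist": [0, 0, 0], "dp": [-20, -13, 0], "claw": 1}, {"twist": [0, 0, 0], "dp": [-9.9, -6.9, 0], "claw": 1}, {"twist": [0, 0, 0], "dp": [0, 0, 0], "claw": 1}, {"twist": [0, 0, 0], "dp": [0, 0, -10], "claw": 1}, {"twist": [0, 0, 0], "dp": [0, 0, -15], "claw": 1}, {"twist": [0, 0, 0], "dp": [0, 0, -10], "claw": 1}, {"twist": [0, 0, 0], "dp": [0, 0, 0], "claw": 1}])

```text
time: 9.65
position: [0.5433, 0.2014, 0.2216]
orientation: [180.0, -0.1, -144.0]
ft_force: [-0.0, -0.5, -1.5]
finger_gap: 0.0261
finger_force: 59.5
```

```bash
python3 - <<'E'
from h import *
s=ctrl.state();print(s['q'].round(1),s['position'],s['orientation'],s['time'],s['ft_force'],s['wrist_torque'])
c,M=cam("side");W=cloud(c,M)
print(M[:3,3])
f=c['frame'][120:200,180:270];save({'frame':cv2.resize(f,None,fx=7,fy=7,interpolation=cv2.INTER_CUBIC)},'s2.png')
E
```

```text
[ 17.4  27.4 -54.3  96.8  23.7  68.2  83.1] [0.54333766 0.20144466 0.22164379] [ 1.79951417e+02 -7.94299902e-02 -1.44040425e+02] 9.65 [-0.02375533 -0.45618227 -1.51087588] [-0.0008205   0.01812601 -0.04162214]
[ 0.34465859 -0.72731967  0.72329715]
```

View pics/s2.png

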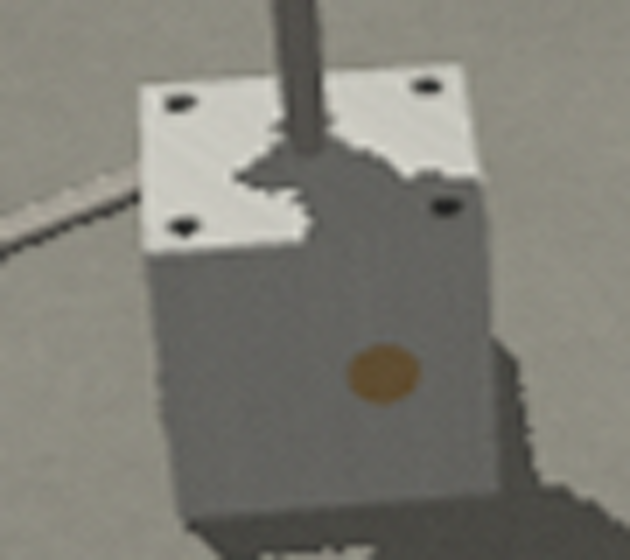

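The nose is over the mouth (~(305,150)), looks centred. Descending with a small correction.

>>> play_rows(deltas=[{"twist": [0, 0, 0], "dp": [0.3, -0.7, -5], "claw": 1}, {"twist": [0, 0, 0], "dp": [0, 0, -8], "claw": 1}, {"twist": [0, 0, 0], "dp": [0, 0, -10], "claw": 1}, {"twist": [0, 0, 0], "dp": [0, 0, -12], "claw": 1}, {"twist": [0, 0, 0], "dp": [0, 0, -12], "claw": 1}, {"twist": [0, 0, 0], "dp": [0, 0, -10], "claw": 1}, {"twist": [0, 0, 0], "dp": [0, 0, -8], "claw": 1}, {"twist": [0, 0, 0], "dp": [0, 0, -4], "claw": 1}, {"twist": [0, 0, 0], "dp": [0, 0, 0], "claw": 1}])

```text
time: 10.82
position: [0.544, 0.2007, 0.1537]
orientation: [180.0, -0.0, -144.1]
ft_force: [0.0, -0.3, -2.0]
finger_gap: 0.0259
finger_force: 59.5
```

```bash
cat > st.py <<'E'
from h import *
s=ctrl.state();print(s['q'].round(1),s['position'],s['orientation'].round(2),s['time'],s['ft_force'].round(2),s['wrist_torque'].round(3))
E
python3 st.py
```

```text
[ 15.3  31.5 -51.6 100.7  27.8  61.5  80. ] [0.54401375 0.2007405  0.15367577] [ 180.     -0.   -144.06] 10.825 [ 0.03 -0.34 -2.01] [ 0.013 -0.047  0.014]
```

>>> play_rows(deltas=[{"twist": [0, 0, 0], "dp": [0, 0, -3], "claw": 1}, {"twist": [0, 0, 0], "dp": [0, 0, -3], "claw": 1}, {"twist": [0, 0, 0], "dp": [0, 0, -2], "claw": 1}, {"twist": [0, 0, 0], "dp": [0, 0, -1], "claw": 1}, {"twist": [0, 0, 0], "dp": [0, 0, -1], "claw": 1}, {"twist": [0, 0, 0], "dp": [0, 0, 0], "claw": 1}])

```text
time: 11.58
position: [0.544, 0.2007, 0.1438]
orientation: [-180.0, 0.0, -144.1]
ft_force: [-0.3, -0.1, -1.4]
finger_gap: 0.0258
finger_force: 59.6
```

>>> play_rows(deltas=[{"twist": [0, 0, 0], "dp": [0, 0, -1], "claw": 1}, {"twist": [0, 0, 0], "dp": [0, 0, -1], "claw": 1}, {"twist": [0, 0, 0], "dp": [0, 0, 0], "claw": 1}])

```text
time: 11.95
position: [0.5441, 0.2007, 0.1418]
orientation: [-180.0, 0.0, -144.1]
ft_force: [0.1, -0.4, 2.3]
finger_gap: 0.0257
finger_force: 60.0
```

>>> play_rows(deltas=[{"twist": [0, 0, 0], "dp": [0, 0, -1], "claw": 1}, {"twist": [0, 0, 0], "dp": [0, 0, -1], "claw": 1}, {"twist": [0, 0, 0], "dp": [0, 0, -0.5], "claw": 1}, {"twist": [0, 0, 0], "dp": [0, 0, 0], "claw": 1}])

```text
time: 12.45
position: [0.544, 0.2007, 0.1392]
orientation: [-180.0, 0.0, -144.1]
ft_force: [0.6, 0.3, 2.6]
finger_gap: 0.0257
finger_force: 60.1
```

>>> play_rows(deltas=[{"twist": [0, 0, 0], "dp": [0, 0, -0.5], "claw": 1}, {"twist": [0, 0, 0], "dp": [0, 0, -0.5], "claw": 1}, {"twist": [0, 0, 0], "dp": [0, 0, 0], "claw": 1}])

```text
time: 12.82
position: [0.544, 0.2007, 0.1382]
orientation: [-180.0, 0.0, -144.1]
ft_force: [-0.5, -0.3, 3.4]
finger_gap: 0.0259
finger_force: 60.1
```

>>> play_rows(deltas=[{"twist": [0, 0, 0], "dp": [0, 0, -0.5], "claw": 1}, {"twist": [0, 0, 0], "dp": [0, 0, -0.5], "claw": 1}, {"twist": [0, 0, 0], "dp": [0, 0, 0], "claw": 1}])

```text
time: 13.2
position: [0.544, 0.2007, 0.1372]
orientation: [-180.0, -0.0, -144.1]
ft_force: [-0.8, -0.8, 3.0]
finger_gap: 0.0261
finger_force: 60.1
```

>>> play_rows(deltas=[{"twist": [0, 0, 0], "dp": [0, 0, -0.5], "claw": 1}, {"twist": [0, 0, 0], "dp": [0, 0, -0.3], "claw": 1}, {"twist": [0, 0, 0], "dp": [0, 0, 0], "claw": 1}])

```text
time: 13.58
position: [0.5442, 0.2008, 0.1367]
orientation: [-180.0, 0.0, -144.1]
ft_force: [0.6, 0.3, 5.1]
finger_gap: 0.026
finger_force: 60.5
```

>>> play_rows(deltas=[{"twist": [0, 0, 0], "dp": [0, 0, -0.4], "claw": 1}, {"twist": [0, 0, 0], "dp": [0, 0, 0], "claw": 1}, {"twist": [0, 0, 0], "dp": [0, 0, 0], "claw": 1}])

```text
time: 13.95
position: [0.5443, 0.201, 0.1365]
orientation: [-180.0, 0.1, -144.1]
ft_force: [-0.7, -0.1, 8.1]
finger_gap: 0.0262
finger_force: 60.8
```

>>> play_rows(deltas=[{"twist": [0, 0, -0.06], "dp": [0, 0, -0.17], "claw": 1}, {"twist": [0, 0, -0.06], "dp": [0, 0, -0.17], "claw": 1}, {"twist": [0, 0, -0.06], "dp": [0, 0, -0.17], "claw": 1}, {"twist": [0, 0, 0], "dp": [0, 0, 0], "claw": 1}])

```text
time: 14.45
position: [0.5443, 0.2011, 0.1361]
orientation: [-180.0, 0.1, -154.4]
ft_force: [-0.2, 0.5, 9.2]
finger_gap: 0.0259
finger_force: 60.8
```

```bash
python3 st.py
```

```text
[ 13.1  31.8 -48.5 101.6  27.3  59.1  70. ] [0.54426293 0.20112607 0.13605705] [-1.7999e+02  6.0000e-02 -1.5442e+02] 14.45 [-0.24  0.51  9.17] [0.215 0.13  0.002]
```

>>> play_rows(deltas=[{"twist": [0, 0, -0.1], "dp": [0, 0, -0.28], "claw": 1}, {"twist": [0, 0, -0.1], "dp": [0, 0, -0.28], "claw": 1}, {"twist": [0, 0, -0.1], "dp": [0, 0, -0.28], "claw": 1}, {"twist": [0, 0, 0], "dp": [0, 0, 0], "claw": 1}])

```text
time: 14.95
position: [0.5443, 0.2013, 0.1352]
orientation: [180.0, 0.1, -171.6]
ft_force: [-0.2, 2.0, 8.4]
finger_gap: 0.0264
finger_force: 60.7
```

```bash
python3 st.py
```

```text
[ 10.5  30.4 -44.6 101.7  24.8  58.   54.8] [0.54430774 0.20126489 0.13524111] [ 1.7998e+02  7.0000e-02 -1.7165e+02] 14.95 [-0.2   2.05  8.42] [ 0.463  0.048 -0.021]
```

>>> play_rows(deltas=[{"twist": [0, 0, -0.1], "dp": [0, 0.2, -0.29], "claw": 1}, {"twist": [0, 0, -0.1], "dp": [0, 0.1, -0.29], "claw": 1}, {"twist": [0, 0, -0.1], "dp": [0, 0, -0.29], "claw": 1}, {"twist": [0, 0, -0.1], "dp": [0, 0, -0.29], "claw": 1}, {"twist": [0, 0, -0.1], "dp": [0, 0, -0.29], "claw": 1}, {"twist": [0, 0, 0], "dp": [0, 0, 0], "claw": 1}])

```text
time: 15.7
position: [0.5444, 0.2015, 0.1338]
orientation: [179.9, 0.1, 159.7]
ft_force: [1.2, 1.8, 6.5]
finger_gap: 0.0263
finger_force: 60.6
```

```bash
python3 st.py
```

```text
[  5.9  28.7 -38.1 101.9  20.8  56.5  29.3] [0.54443444 0.2014847  0.13376173] [1.7995e+02 6.0000e-02 1.5970e+02] 15.7 [1.2  1.79 6.47] [ 0.41  -0.277 -0.05 ]
```

>>> play_rows(deltas=[{"twist": [0, 0, -0.1], "dp": [0.2, 0.2, -0.29], "claw": 1}, {"twist": [0, 0, -0.1], "dp": [0, 0, -0.29], "claw": 1}, {"twist": [0, 0, -0.1], "dp": [0, 0, -0.29], "claw": 1}, {"twist": [0, 0, -0.1], "dp": [0, 0, -0.29], "claw": 1}, {"twist": [0, 0, -0.1], "dp": [0, 0, -0.29], "claw": 1}, {"twist": [0, 0, 0], "dp": [0, 0, 0], "claw": 1}])

```text
time: 16.45
position: [0.5448, 0.2015, 0.1324]
orientation: [179.9, 0.0, 131.1]
ft_force: [1.4, 0.8, 7.5]
finger_gap: 0.0263
finger_force: 60.6
```

```bash
python3 st.py
```

```text
[  1.3  27.3 -31.8 102.1  17.1  55.4   3.6] [0.54480222 0.20154839 0.13240623] [1.7992e+02 4.0000e-02 1.3105e+02] 16.45 [1.42 0.8  7.5 ] [ 0.144 -0.445 -0.007]
```

>>> play_rows(deltas=[{"twist": [0, 0, -0.1], "dp": [0.2, 0, -0.29], "claw": 1}, {"twist": [0, 0, -0.1], "dp": [0, 0, -0.29], "claw": 1}, {"twist": [0, 0, -0.1], "dp": [0, 0, -0.29], "claw": 1}, {"twist": [0, 0, -0.1], "dp": [0, 0, -0.29], "claw": 1}, {"twist": [0, 0, -0.1], "dp": [0, 0, -0.29], "claw": 1}, {"twist": [0, 0, -0.1], "dp": [0, 0, -0.29], "claw": 1}, {"twist": [0, 0, 0], "dp": [0, 0, 0], "claw": 1}])

```text
time: 17.32
position: [0.5452, 0.2014, 0.1308]
orientation: [179.9, -0.0, 96.7]
ft_force: [2.1, 0.2, 7.9]
finger_gap: 0.0258
finger_force: 60.7
```

```bash
python3 st.py
```

```text
[ -4.3  26.1 -24.3 102.3  12.9  54.2 -27.4] [0.54524188 0.201432   0.13075941] [ 1.7989e+02 -1.0000e-02  9.6670e+01] 17.325 [2.14 0.18 7.94] [-0.07  -0.661 -0.032]
```

>>> play_rows(deltas=[{"twist": [0, 0, -0.1], "dp": [0.3, 0, -0.29], "claw": 1}, {"twist": [0, 0, -0.1], "dp": [0, 0, -0.29], "claw": 1}, {"twist": [0, 0, -0.1], "dp": [0, 0, -0.29], "claw": 1}, {"twist": [0, 0, 0], "dp": [0, 0, 0], "claw": 1}])

```text
time: 17.82
position: [0.5455, 0.2013, 0.1299]
orientation: [179.9, -0.0, 79.5]
ft_force: [1.5, -0.3, 8.7]
finger_gap: 0.0262
finger_force: 60.7
```

```bash
python3 st.py
```

```text
[ -7.1  25.6 -20.6 102.4  10.9  53.8 -42.9] [0.54549631 0.20131809 0.12986916] [ 1.799e+02 -3.000e-02  7.948e+01] 17.825 [ 1.49 -0.28  8.74] [-0.225 -0.612  0.013]
```

>>> play_rows(deltas=[{"twist": [0, 0, -0.08], "dp": [0.1, 0, -0.23], "claw": 1}, {"twist": [0, 0, -0.08], "dp": [0, 0, -0.23], "claw": 1}, {"twist": [0, 0, 0], "dp": [0, 0, 0], "claw": 1}])

```text
time: 18.2
position: [0.5456, 0.2012, 0.1294]
orientation: [179.9, -0.0, 70.3]
ft_force: [1.3, -1.0, 8.3]
finger_gap: 0.0258
finger_force: 60.7
```

```bash
python3 st.py
```

```text
[ -8.6  25.4 -18.7 102.5   9.9  53.6 -51.2] [0.54563863 0.20122855 0.12941613] [ 1.7991e+02 -4.0000e-02  7.0320e+01] 18.2 [ 1.33 -0.98  8.32] [-0.375 -0.662  0.006]
```

>>> play_rows(deltas=[{"twist": [0, 0, -0.08], "dp": [0, 0, -0.22], "claw": 1}, {"twist": [0, 0, -0.08], "dp": [0, 0, -0.22], "claw": 1}, {"twist": [0, 0, 0], "dp": [0, 0, 0], "claw": 1}])

```text
time: 18.58
position: [0.5456, 0.2012, 0.1289]
orientation: [179.9, -0.1, 61.2]
ft_force: [1.9, 0.1, 9.1]
finger_gap: 0.0262
finger_force: 60.8
```

```bash
python3 st.py
```

```text
[-10.2  25.3 -16.7 102.6   8.8  53.4 -59.5] [0.54563264 0.20115726 0.12893621] [ 1.7992e+02 -5.0000e-02  6.1150e+01] 18.575 [1.92 0.09 9.12] [-0.49  -0.627  0.007]
```

>>> play_rows(deltas=[{"twist": [0, 0, -0.06], "dp": [0, 0, -0.15], "claw": 1}, {"twist": [0, 0, -0.06], "dp": [0, 0, -0.15], "claw": 1}, {"twist": [0, 0, 0], "dp": [0, 0, 0], "claw": 1}])

```text
time: 18.95
position: [0.5456, 0.201, 0.1287]
orientation: [179.9, -0.1, 54.3]
ft_force: [2.8, -2.6, 9.5]
finger_gap: 0.026
finger_force: 60.8
```

```bash
python3 st.py
```

```text
[-11.3  25.1 -15.3 102.6   8.1  53.2 -65.7] [0.54562805 0.20104786 0.12867098] [ 1.7992e+02 -6.0000e-02  5.4290e+01] 18.95 [ 2.82 -2.57  9.52] [-0.584 -0.564 -0.024]
```

>>> play_rows(deltas=[{"twist": [0, 0, -0.06], "dp": [0, -0.1, -0.1], "claw": 1}, {"twist": [0, 0, -0.06], "dp": [0, 0, -0.1], "claw": 1}, {"twist": [0, 0, 0], "dp": [0, 0, 0], "claw": 1}])

```text
time: 19.32
position: [0.5457, 0.2012, 0.1286]
orientation: [179.9, -0.1, 47.4]
ft_force: [1.1, -0.5, 10.6]
finger_gap: 0.026
finger_force: 61.0
```

```bash
python3 st.py
```

```text
[-12.4  25.  -13.8 102.7   7.3  53.1 -71.9] [0.54565702 0.20119198 0.12860072] [ 1.7993e+02 -9.0000e-02  4.7420e+01] 19.325 [ 1.15 -0.5  10.61] [-0.496 -0.428 -0.067]
```

>>> play_rows(deltas=[{"twist": [0, 0, -0.06], "dp": [0, 0, 0], "claw": 1}, {"twist": [0, 0, -0.04], "dp": [0, 0, 0], "claw": 1}, {"twist": [0, 0, 0], "dp": [0, 0, 0], "claw": 1}])

```text
time: 19.7
position: [0.5457, 0.2012, 0.1286]
orientation: [179.9, -0.1, 41.7]
ft_force: [1.0, -1.3, 10.2]
finger_gap: 0.026
finger_force: 61.0
```

```bash
python3 st.py
```

```text
[-13.3  24.9 -12.6 102.7   6.7  53.  -77.1] [0.54569792 0.20122402 0.12861457] [ 1.7994e+02 -1.0000e-01  4.1720e+01] 19.7 [ 0.96 -1.26 10.22] [-0.387 -0.476 -0.013]
```

>>> play_rows(deltas=[{"twist": [0, 0, -0.05], "dp": [0, 0, 0], "claw": 1}, {"twist": [0, 0, -0.05], "dp": [0, 0, 0], "claw": 1}, {"twist": [0, 0, 0], "dp": [0, 0, 0], "claw": 1}])

```text
time: 20.08
position: [0.5458, 0.2012, 0.1286]
orientation: [179.9, -0.1, 36.0]
ft_force: [1.8, -0.9, 9.8]
finger_gap: 0.026
finger_force: 60.9
```

```bash
python3 st.py
```

```text
[-14.3  24.8 -11.4 102.7   6.   52.9 -82.3] [0.54578965 0.20115772 0.12861354] [ 1.7994e+02 -1.1000e-01  3.5980e+01] 20.075 [ 1.85 -0.85  9.8 ] [-0.446 -0.639  0.001]
```

>>> play_rows(deltas=[{"twist": [0, 0, -0.04], "dp": [0, 0, 0], "claw": 1}, {"twist": [0, 0, 0], "dp": [0, 0, 0], "claw": 1}])

```text
time: 20.32
position: [0.5458, 0.2011, 0.1286]
orientation: [179.9, -0.1, 33.7]
ft_force: [3.1, -1.4, 10.1]
finger_gap: 0.0258
finger_force: 60.9
```

```bash
python3 st.py
```

```text
[-14.7  24.8 -10.9 102.7   5.8  52.9 -84.4] [0.54584397 0.20105158 0.12859381] [ 1.7994e+02 -1.1000e-01  3.3690e+01] 20.325 [ 3.08 -1.44 10.11] [-0.465 -0.715  0.045]
```

>>> play_rows(deltas=[{"twist": [0, 0, -0.04], "dp": [0, 0, 0], "claw": 1}, {"twist": [0, 0, 0], "dp": [0, 0, 0], "claw": 1}])

```text
time: 20.58
position: [0.5459, 0.201, 0.1286]
orientation: [179.9, -0.1, 31.4]
ft_force: [2.2, -0.6, 8.9]
finger_gap: 0.0261
finger_force: 60.8
```

```bash
python3 st.py
```

```text
[-15.   24.7 -10.5 102.7   5.5  52.9 -86.5] [0.54589187 0.20097467 0.12858964] [ 1.7994e+02 -1.2000e-01  3.1400e+01] 20.575 [ 2.25 -0.57  8.93] [-0.643 -0.85   0.068]
```

>>> play_rows(deltas=[{"twist": [0, 0, -0.04], "dp": [0, 0, 0], "claw": 1}, {"twist": [0, 0, 0], "dp": [0, 0, 0], "claw": 1}])

```text
time: 20.82
position: [0.546, 0.2008, 0.1286]
orientation: [179.9, -0.1, 29.1]
ft_force: [3.5, -2.0, 9.2]
finger_gap: 0.0254
finger_force: 60.8
```

```bash
python3 st.py
```

```text
[-15.4  24.7 -10.  102.8   5.3  52.9 -88.6] [0.54596616 0.2008402  0.12860098] [ 1.7994e+02 -1.2000e-01  2.9100e+01] 20.825 [ 3.5  -1.97  9.22] [-0.763 -0.873  0.102]
```

>>> play_rows(deltas=[{"twist": [0, 0, -0.04], "dp": [-0.1, 0, 0.2], "claw": 1}, {"twist": [0, 0, 0], "dp": [0, 0, 0], "claw": 1}])

```text
time: 21.08
position: [0.5458, 0.2007, 0.1286]
orientation: [179.9, -0.1, 26.8]
ft_force: [3.5, -2.2, 6.9]
finger_gap: 0.0259
finger_force: 60.6
```

```bash
python3 st.py
```

```text
[-15.8  24.7  -9.5 102.8   5.   52.8 -90.6] [0.54584553 0.2006621  0.12863203] [ 1.7994e+02 -1.1000e-01  2.6810e+01] 21.075 [ 3.49 -2.24  6.87] [-0.861 -1.148  0.112]
```

>>> play_rows(deltas=[{"twist": [0, 0, 0], "dp": [-0.2, 0.1, 0.3], "claw": 1}, {"twist": [0, 0, 0], "dp": [0, 0, 0.3], "claw": 1}, {"twist": [0, 0, 0], "dp": [0, 0, 0], "claw": 1}])

```text
time: 21.45
position: [0.5454, 0.2006, 0.1287]
orientation: [179.9, -0.1, 26.8]
ft_force: [5.7, -2.3, -0.3]
finger_gap: 0.0259
finger_force: 59.9
```

```bash
python3 st.py
```

```text
[-15.8  24.6  -9.5 102.8   5.   52.9 -90.6] [0.54538133 0.2006191  0.12871859] [ 1.7994e+02 -7.0000e-02  2.6840e+01] 21.45 [ 5.73 -2.31 -0.34] [-0.855 -1.519  0.129]
```

>>> play_rows(deltas=[{"twist": [0, 0, 0], "dp": [0.4, -0.1, 0], "claw": 1}, {"twist": [0, 0, 0], "dp": [0, 0, 0], "claw": 0.3}, {"twist": [0, 0, 0], "dp": [0, 0, 0], "claw": 0}, {"twist": [0, 0, 0], "dp": [0, 0, 0], "claw": -0.2}, {"twist": [0, 0, 0], "dp": [0, 0, 0], "claw": -0.2}, {"twist": [0, 0, 0], "dp": [0, 0, 0], "claw": -0.2}, {"twist": [0, 0, 0], "dp": [0, 0, 15], "claw": -0.2}, {"twist": [0, 0, 0], "dp": [0, 0, 25], "claw": -0.2}, {"twist": [0, 0, 0], "dp": [0, 0, 30], "claw": -0.2}, {"twist": [0, 0, 0], "dp": [0, 0, 25], "claw": -0.2}, {"twist": [0, 0, 0], "dp": [0, 0, 0], "claw": -0.2}])

```text
time: 22.82
position: [0.5458, 0.2015, 0.2265]
orientation: [180.0, -0.2, 26.9]
ft_force: [0.9, 0.5, -0.1]
finger_gap: 0.0512
finger_force: 0.0
```

```bash
python3 - <<'E'
from h import *
s=ctrl.state();print(s['q'].round(1),s['position'],s['time'],s['ft_force'].round(2))
c,M=cam("wrist");save(c,"w4.png");W=cloud(c,M)
print(hexfit(W,.5445,.2015,.157,.166))
x,y,z=W[...,0],W[...,1],W[...,2]
r=np.hypot(x-.5445,y-.2018)
for a,b in((0,.011),(.0172,.019),(.03,.045)):
    q=z[(r>a)&(r<b)&(z>.11)&(z<.17)];print(a,len(q),np.percentile(q,[10,50,90]))
E
```

```text
[-15.3  18.7 -10.   97.5   3.6  63.9 -89.5] [0.54584959 0.20154887 0.22651616] 22.825 [ 0.88  0.5  -0.1 ]
(1610, np.float64(0.1621381868795169), [(np.float64(27.594581875916617), 59, array([27.8, 27.2, 27.8]), array([542.65838219, 201.34749238])), (np.float64(27.599674538249463), 58, array([27.8, 27.2, 27.8]), array([542.62938743, 201.32151338])), (np.float64(27.610336882565175), 57, array([27.8, 27.2, 27.8]), array([542.62082673, 201.30429765])), (np.float64(27.625667061337907), 56, array([27.8, 27.2, 27.8]), array([542.63941215, 201.31449166]))])
0 867 [0.16137156 0.1622683  0.16318803]
0.0172 295 [0.1197421  0.12453108 0.12576305]
0.03 5951 [0.11914763 0.11997762 0.12083818]
```

View pics/w4.png

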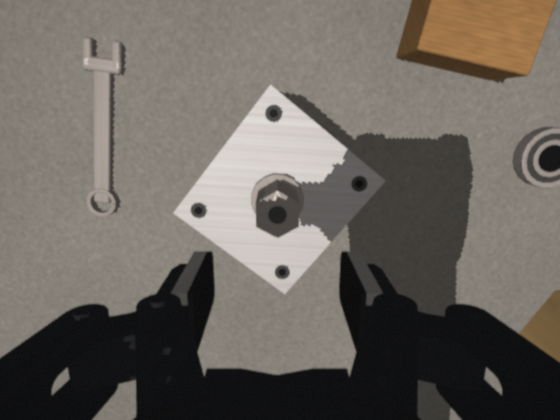

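The plug sits at (277,200) px with its flange flat on the block. Checking axis offset against the block in this same view.

```bash
python3 - <<'E'
from h import *
c,M=cam("wrist");W=cloud(c,M);x,y,z=W[...,0],W[...,1],W[...,2]
m=(abs(x-.546)<.09)&(abs(y-.2)<.09)&(z>.114)&(z<.1225)
print('block',cv2.minAreaRect((W[m][:,:2]*1000).astype(np.float32)))
r=np.hypot(x-.543,y-.2015)
m=(r<.024)&(z>.1232)&(z<.1275);P=W[m]
A=np.c_[P[:,:2]-P[:,:2].mean(0),np.ones(len(P))];print('flange plane',len(P),np.linalg.lstsq(A,P[:,2],rcond=None)[0])
# outer edge of the flange
q=P[:,:2]*1000;from scipy.optimize import least_squares
c0=np.array([543.,201.5])
for _ in range(4):
    d=q-c0;rr=np.hypot(*d.T);t=np.degrees(np.arctan2(d[:,1],d[:,0]))//10
    E=np.array([q[t==k][np.argmax(rr[t==k])] for k in np.unique(t) if rr[t==k].max()>17])
    f=least_squares(lambda p:np.hypot(E[:,0]-p[0],E[:,1]-p[1])-19.7,c0,loss='soft_l1');c0=f.x
print('flange',f.x,len(E),f.fun.round(1))
m=(r<.013)&(z>.159)&(z<.166);P=W[m];A=np.c_[P[:,:2]-P[:,:2].mean(0),np.ones(len(P))];print('top plane',np.linalg.lstsq(A,P[:,2],rcond=None)[0])
E
```

```text
block ((543.8668823242188, 201.12579345703125), (110.32659912109375, 120.41413879394531), 78.18116760253906)
flange plane 616 [0.00782446 0.00482824 0.12512482]
flange [542.76973723 201.27863967] 25 [-0.2  0.1 -0.1 -0.3 -0.1 -0.2 -0.  -0.1  0.   0.1 -0.1  0.1 -0.2  0.3
 -0.   0.2 -0.2  0.  -0.2 -0.2  0.1 -0.4 -0.2 -0.  -0.1]
top plane [ 0.00447319 -0.00043777  0.16217447]
```

```bash
python3 -c "
from plant import ctrl
print(ctrl.state()['ft_force']);print(ctrl.close_job())"
```

```text
[-1.19947125 -0.21885877 -0.15501143]
the job is handed in; nothing more can be done
None
```

The hex plug is screwed down snug and released: last look put its flange about 0.2 mm off the block's face, 1 mm off the well's axis and within 0.01 rad of upright. A light upward pull showed the thread holding it; I handed the job in at about 23 s, and no verdict came back.

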